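Close up the spice rack with its click stop

ROBOT

A 7-joint arm with a two-finger parallel gripper is mounted at the origin on a cart in front of the work surface, level with it; the furniture and walls round the work are solid. World frame = base frame: x ahead of the robot, y to its left, z up, the work surface at z = 0. Lengths are in m, angles in rad, forces in N, time in s.
With the tool pointing down it reaches from about 0.35 to 0.9 m from the base axis. Payload 8.1 kg.
Tool frame: the origin (TCP) lies midway between the tips of the shut fingers; the grasp point (between the pads) lies 19 mm behind it; z points along the fingers, y is the line along which they close (so a half turn about z gives the same grasp; the last joint's range is limited). The gripper opens to 92 mm and grips with 3 to 60 N. Pads are 19 mm wide; open, the fingers measure 130 mm over their backs; the gripper's body (75 mm by 190 mm) begins 47 mm behind the grasp point.
Start: joints at [1.189, 0.434, 0.025, 1.573, -0.012, 1.134, -0.075], TCP at [0.172, -0.601, 0.227] pointing down, gripper open.
Joint ranges: [-2.62, 2.62], [-0.44, 2.09], [-1.27, 1.32], [0.08, 2.57], [-1.32, 4.46], [0.12, 2], [-2.74, 2.74]. Speed limits (rad/s): [2.22, 2.22, 3.01, 3.01, 3.14, 3.14, 3.14].

INTERFACE

Orientations are given as [roll, pitch, yaw] about the fixed x, y, z axes, in that order (R = Rz(yaw) Ry(pitch) Rx(roll)).
In Python, from bench import arm gives the robot as it stands.
- The arm moves only by the tool send_rows, never from a script. Its argument "rows" is a list of rows, each a list of 3 entries, a list of its own where there are three numbers: the shift along the tool's x, y, z in cm, then the turn about the tool's z in rad, then the opening, from 0 (shut) to 1 (fully open). In form: [[[tx, ty, tz], twist, hand], ...]. A call has exactly 5 rows; each row is the pose to reach, as a shift and turn from the pose commanded when the call began, along the tool's axes at that moment; what a row does not reach only later rows make up. A row lasts 1/12 s, in which the tool goes at most 41.7 mm and 7.16 degrees, less where a joint would pass 70% of its speed; a pose out of reach is approached as far as the arm can. A call with a gripper value outside its range is refused whole. The fingers move at their own pace and stop on an object; the grip force is fixed at half the most. Time passes only in rows, so rows that repeat a pose let the fingers close, or fill a call up. It gives the time, the measured TCP pose, the force, the opening and the grip force at its end, in the units of the state.
- arm.read_state(): the state, without advancing time (a new reading comes with each control period).
- arm.snapshot(name): name is "scene" or "top" or "wrist"; returns the picture (420x560x3 uint8, red, green, blue); there is no depth.
- arm.calibration(name): a dict with "vfov" (degrees; the focal length in pixels is half the picture's height over the tangent of half this angle, whatever the lens; pixels are square), "cx", "cy" (the principal point, pixels), "world_to_cam" (4x4, takes a point from world to camera coordinates); the wrist camera has in their place "mount" (4x4, takes a point from camera to tool coordinates, whose origin is the TCP and whose axes are the flange's). Camera axes: x right, y down, z forward; pixel columns grow to the right and rows downward; lengths in m; the calibration is good to about 2 mm. A picture is of the moment at which its call begins: read the wrist's pose just before it. calibration takes no time and is no camera call.
- arm.close_job(): hands the job in; it is judged then, once.
The state is a dict: "t": time; "q": joint angles; "joint_velocities": joint speeds; "joint_efforts": joint torques, N m; "ee_pos": TCP position; "ee_rot": TCP orientation; "ft_force": force on the tool from outside, world axes, zero at the start; "wrist_torque": the same for the moment, N m; "width": opening from 0.0 (shut) to 1.0 (fully open); "gripper_force": force on a finger pad.
Only numpy, scipy, OpenCV 4.12 (cv2) and the standard library are available. Lean on these libraries where they do the work, as an engineer would, in place of code of your own. Each camera call takes 0.05 s, during which the arm holds its last target. There are 200 camera calls.

TASK

Tidy the spice rack by pushing only, without gripping or lifting anything: first push the jar that stands out of line back to the rear fence, level with the other two. Then gently push the sliding stop along its rail so that it closes the three jars up against the fixed end plate and clicks into the last notch it can reach, its red plunger head dropped. Leave the jars upright in the rack and the things around it where they are.

Things in the scene. Friction and masses are not known exactly. Their poses are not given: they have to be found in the camera images.
- rack: Pale wooden spice rack, fixed. Origin: middle of its underside; x to the rear fence, y along the rack to the fixed end plate, z up. In mm: base board 135 (x) x 370 (y), 10 thick; front open; fence front face at x = 48.5, fence with the notched aluminium rail on it 73 high; end plate's inner face at y = 166.5, 100 high.
- stop (a joint): Travel of the sliding stop in m, growing to +y of the rack. Its cork face is at rack y = -0.118 + value. Rail notches every 0.025: 0.010, 0.035, 0.060, 0.085, 0.110 ... The row is closed up in the notch at 0.110 (2 to 4 mm of play is left); beyond about 0.113 the jars block. Sliding takes 1 N, leaving a notch about 5 N, each jar pushed 1 to 2 N more.
- stop_pad (a point): Centre of the round black thumb pad (30 mm across) on the stop's outer side, 72 mm above the worktop: push here to +y of the rack. The stop is a wooden panel, 14.5 mm thick with pad and cork, reaching 37 mm either side of the pad in x and from 13 to 100 mm above the worktop. Its aluminium saddle over the rail starts 35 mm from the pad in +x and reaches 28 mm further to -y.
- plunger (a joint): Red-headed spring plunger in the stop's saddle, its click: 0 m while its tip rides on top of the rail (head stands 6.5 mm above the saddle), 0.004 when it has dropped into a notch (head 2.5 mm above).
- jar_grey_mid (a point): Round glass spice jar with silver-grey screw cap, 61 mm across, 102 mm tall, about 0.17 kg, standing loose on the rack's base board. The point is its centre, half-way up; z is its axis.
- jar_blue_mid (a point): Round glass spice jar with blue screw cap, 60 mm across, 110 mm tall, about 0.17 kg, standing loose on the rack's base board. The point is its centre, half-way up; z is its axis.
- jar_black_mid (a point): Round glass spice jar with black screw cap, 53 mm across, 105 mm tall, about 0.17 kg, standing loose on the rack's base board. The point is its centre, half-way up; z is its axis.
- jug_mid (a point): Clear glass measuring jug, 136 x 110 x 114 mm, a loose bystander beside or behind the rack. The point is half-way up its axis.
- tin_mid (a point): Red spice tin, 32 x 49 x 111 mm, a loose bystander beside or behind the rack. The point is half-way up its axis.
- soy_mid (a point): Dark sauce bottle with green cap, 58 x 58 x 184 mm, a loose bystander beside or behind the rack. The point is half-way up its axis.
- vinegar_mid (a point): Clear bottle with green cap, 55 x 55 x 200 mm, a loose bystander beside or behind the rack. The point is half-way up its axis.
Mind the look-alikes: they are no part of the job. Leave any purple or turquoise look-alike of the part that bears jar_black_mid alone.

How it is judged:
By the outcome, as a careful person would: the job done as asked, in the order asked, and still so for the second after the job is handed in, with the robot touching nothing.
It also fails if it takes over 58 s, if anything falls off the work surface, if the arm or the gripper's body presses on something with over 40 N, if the wrist force passes 120 N, or if a joint passes its speed limit or range.

## Working session

There is one attempt and no reset: what is moved stays moved. The work goes in short steps, Python scripts to look and compute and a tool call to move; the robot and the scene stay as the last step left them, time stands still between calls to the robot, and variables do not carry over. Pictures are saved under pics/ and viewed, at most 10 in all, crops included, and the job is handed in when it is done.

Besides the shell and the picture viewer there is one more tool, called after "Call:" as name(argument=value, ...) on one line, values as JSON. send_rows: Moves the arm, as the interface text tells. Its arguments: {"type":"object","properties":{"rows":{"type":"array"}},"required":["rows"]}

```bash
mkdir -p pics
python3 - <<'E'
from bench import arm
import cv2
s=arm.read_state();print({k:s[k] for k in('t','ee_pos','ee_rot','width','ft_force')})
for n in('scene','top'):
    cv2.imwrite(f'pics/{n}0.png',arm.snapshot(n)[:,:,::-1]);c=arm.calibration(n);print(n,c)
print(arm.calibration('wrist'))
E
```

```text
{'t': 0.0, 'ee_pos': array([ 0.17182656, -0.60039413,  0.22596332]), 'ee_rot': array([-3.14004899e+00,  1.24690177e-04,  2.78725626e-01]), 'width': 0.9982526586517094, 'ft_force': array([-0.39286447,  0.07100413,  0.23617121])}
scene {'vfov': 57.28567287477047, 'cx': 278.02566631223726, 'cy': 209.71194081401455, 'world_to_cam': array([[-0.47030668, -0.88240383,  0.0132327 ,  0.38595162],
       [-0.45601357,  0.23015551, -0.85969766,  0.31586522],
       [ 0.75555493, -0.41035584, -0.5106318 ,  0.76842482],
       [ 0.        ,  0.        ,  0.        ,  1.        ]])}
top {'vfov': 43.64184010257443, 'cx': 268.62787792363014, 'cy': 209.58798406433746, 'world_to_cam': array([[-9.73813817e-03, -9.99952376e-01, -6.43450174e-04,
         1.46457740e-01],
       [-9.97843904e-01,  9.75936793e-03, -6.49022262e-02,
         5.90884698e-01],
       [ 6.49054150e-02,  1.00359872e-05, -9.97891420e-01,
         1.45506321e+00],
       [ 0.00000000e+00,  0.00000000e+00,  0.00000000e+00,
         1.00000000e+00]])}
{'vfov': 64.26878347824345, 'cx': 277.53374525865036, 'cy': 208.51047415300388, 'mount': array([[ 6.00332513e-04, -9.54395730e-01, -2.98543849e-01,
         7.98920809e-02],
       [ 9.99999601e-01,  7.70266918e-04, -4.51549025e-04,
        -1.03160748e-03],
       [ 6.60914913e-04, -2.98543459e-01,  9.54395812e-01,
        -1.58126056e-01],
       [ 0.00000000e+00,  0.00000000e+00,  0.00000000e+00,
         1.00000000e+00]])}
```

View pics/scene0.png

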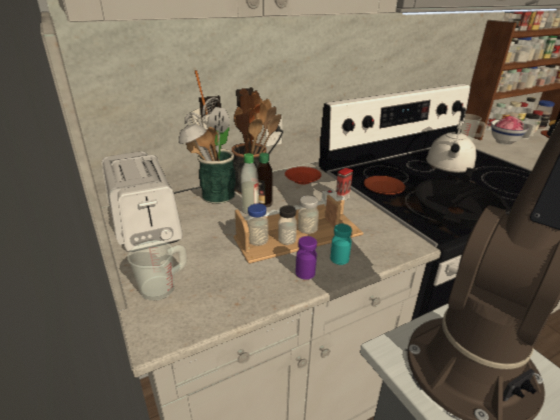

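View pics/top0.png

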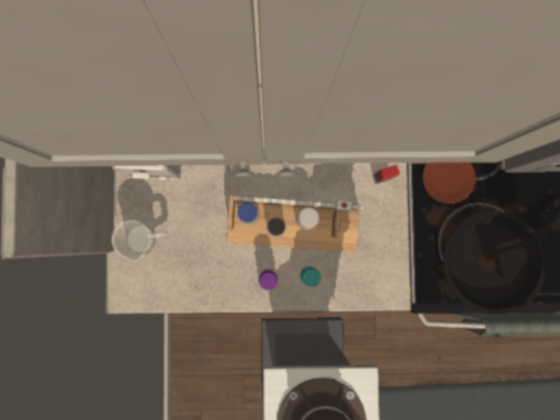

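The top view shows the rack at about (228-358, 197-250). Blue (247,212) and grey (309,217) stand near the fence, and black (277,227) is out of line. The look-alikes are purple (268,281) and turquoise (311,277), both on the worktop in front. The black-capped jar on the rack fits the description. I'll confirm it in an enlarged crop.

Run:
```python
import cv2
im=cv2.imread('pics/top0.png')[150:300,210:410]
cv2.imwrite('pics/topc.png',cv2.resize(im,None,fx=4,fy=4,interpolation=cv2.INTER_CUBIC))
im=cv2.imread('pics/scene0.png')[145:285,215:375]
cv2.imwrite('pics/scenec.png',cv2.resize(im,None,fx=4,fy=4,interpolation=cv2.INTER_CUBIC))
```

```text
(no output)
```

View pics/topc.png

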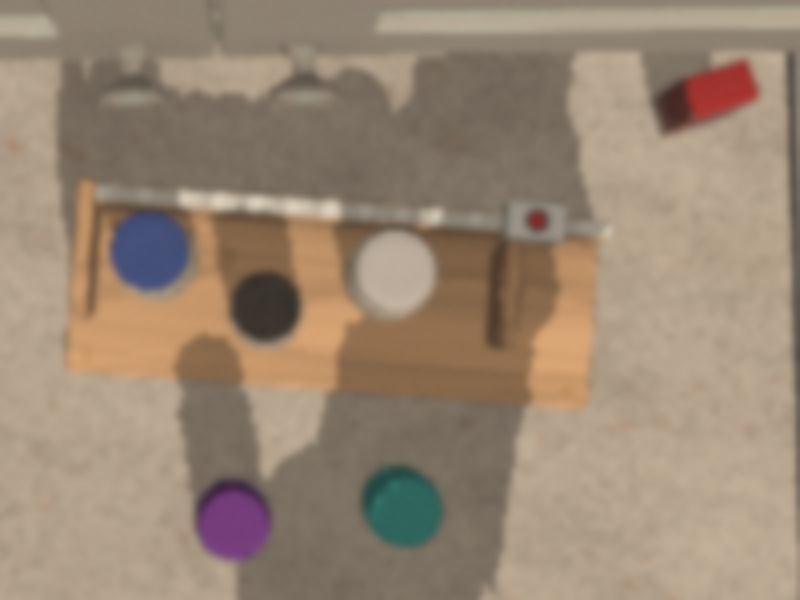

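View pics/scenec.png

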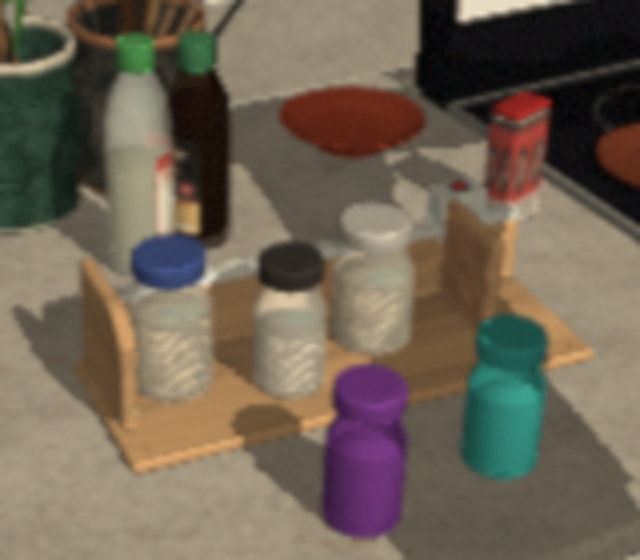

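The crop confirms it: the black-capped clear jar on the rack stands forward of the blue and grey ones. The plain purple and turquoise jars stand off the rack. The end plate is at the left (world +y), and the stop with its red plunger is at the right. Now I'll measure.

```bash
cat > h.py <<'E'
import numpy as np
from bench import arm
def ray(n,px,z):
    c=arm.calibration(n);f=210/np.tan(np.radians(c['vfov']/2));M=c['world_to_cam'];R=M[:3,:3];o=-R.T@M[:3,3]
    d=R.T@np.array([(px[0]-c['cx'])/f,(px[1]-c['cy'])/f,1]);return o+d*(z-o[2])/d[2]
def top(crop,z): return ray('top',(crop[0]/4+209.6,crop[1]/4+149.6),z)
E
python3 - <<'E'
from h import *
P=dict(fl=((67,370),.01),fr=((588,406),.01),ep0=((83,181),.1),ep1=((80,300),.1),blue=((151,251),.12),black=((265,306),.115),grey=((395,272),.112),purple=((234,521),.1),turq=((403,507),.1),plunger=((537,220),.095),saddleTL=((510,203),.09),saddleBR=((564,242),.09),stopTL=((503,240),.1),stopBR=((500,345),.1),tin=((672,120),.111))
W={k:top(*v) for k,v in P.items()}
a=W['fl']-W['fr'];yaw=-np.arctan2(a[0],a[1]);L=np.hypot(*a[:2])
ey=a[:2]/L;ex=np.array([ey[1],-ey[0]])
o=(W['fl']+W['fr'])[:2]/2+ex*.0675
print('yaw',yaw,'L',L,'o',o,'ex',ex)
for k,w in W.items(): print(k,w[:2].round(4),'rack',((w[:2]-o)@ex).round(4),((w[:2]-o)@ey).round(4))
E
```

```text
yaw -0.07856871754280674 L 0.3675247342159354 o [0.55513136 0.07219378] ex [ 0.99691507 -0.07848791]
fl [0.5023 0.2607] rack -0.0675 0.1838
fr [ 0.4734 -0.1057] rack -0.0675 -0.1838
ep0 [0.6273 0.2422] rack 0.0586 0.1751
ep1 [0.5482 0.2446] rack -0.0205 0.1713
blue [0.579  0.1964] rack 0.0141 0.1257
black [0.5425 0.1222] rack -0.0165 0.0488
grey [0.5641 0.0364] rack 0.0118 -0.035
purple [0.4016 0.1439] rack -0.1587 0.0594
turq [0.4097 0.0325] rack -0.1419 -0.051
plunger [ 0.5987 -0.0601] rack 0.0538 -0.1285
saddleTL [ 0.6107 -0.043 ] rack 0.0644 -0.1104
saddleBR [ 0.5842 -0.0786] rack 0.0408 -0.148
stopTL [ 0.5853 -0.0366] rack 0.0386 -0.106
stopBR [ 0.5156 -0.0333] rack -0.0311 -0.1083
tin [ 0.663  -0.1483] rack 0.1248 -0.2114
```

Call:
send_rows(rows=[[[2.5,-3.1,0],0.09,0],[[5,-6.2,0],0.18,0],[[7.5,-9.3,0],0.27,0],[[10,-12.4,0],0.357,0],[[12.5,-15.6,0],0.357,0]])

```text
t: 0.52
ee_pos: [0.2495, -0.4146, 0.2264]
ee_rot: [-3.141, 0.0, -0.084]
ft_force: [1.3, 0.5, -0.6]
width: 0.685
gripper_force: 0.0
```

```bash
cat >> h.py <<'E'
O=np.array([0.5551,0.0722]);EX=np.array([.9969,-.0785]);EY=np.array([.0785,.9969])
def rk():
    s=arm.read_state();p=s['ee_pos'];d=p[:2]-O
    print('t %.2f rackx %.4f racky %.4f z %.4f rot'%(s['t'],d@EX,d@EY,p[2]),s['ee_rot'].round(4),'F',s['ft_force'].round(2),'w',round(s['width'],3))
E
python3 -c "
from h import *;rk()"
```

```text
t 0.52 rackx -0.2664 racky -0.5093 z 0.2264 rot [-3.1413e+00  3.0000e-04 -8.4200e-02] F [ 1.34  0.54 -0.64] w 0.685
```

Call:
send_rows(rows=[[[1.2,-3.7,0],0,0],[[2.4,-7.4,0],0,0],[[3.6,-11.1,0],0,0],[[4.8,-14.8,0],0,0],[[6,-18.5,0],0,0]])

```text
t: 0.93
ee_pos: [0.3236, -0.2349, 0.2267]
ee_rot: [3.141, 0.0, -0.078]
ft_force: [1.1, -0.4, 0.5]
width: 0.324
gripper_force: 0.0
```

Call:
send_rows(rows=[[[1.2,-3.7,0],0,0],[[2.4,-7.4,0],0,0],[[3.6,-11.1,0],0,0],[[4.8,-14.8,0],0,0],[[6,-18.5,0],0,0]])

```text
t: 1.35
ee_pos: [0.3979, -0.0552, 0.2268]
ee_rot: [3.141, -0.0, -0.078]
ft_force: [1.5, -0.9, -0.7]
width: 0.004
gripper_force: 0.0
```

Call:
send_rows(rows=[[[1.2,-3.7,0],0,0],[[2.4,-7.4,0],0,0],[[3.6,-11.1,0],0,0],[[4.8,-14.8,0],0,0],[[6,-18.5,0],0,0]])

```text
t: 1.77
ee_pos: [0.4723, 0.1244, 0.2265]
ee_rot: [3.141, 0.0, -0.079]
ft_force: [1.4, -1.1, -0.0]
width: 0.0
gripper_force: 0.0
```

```bash
python3 -c "
from h import *;rk()"
```

```text
t 1.77 rackx -0.0867 racky 0.0456 z 0.2265 rot [ 3.1413e+00  2.0000e-04 -7.8600e-02] F [ 1.42 -1.05 -0.03] w 0.0
```

Run:
```python
from h import *
import cv2
cv2.imwrite('pics/w1.png',arm.snapshot('wrist')[:,:,::-1])
```

```text
(no output)
```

View pics/w1.png

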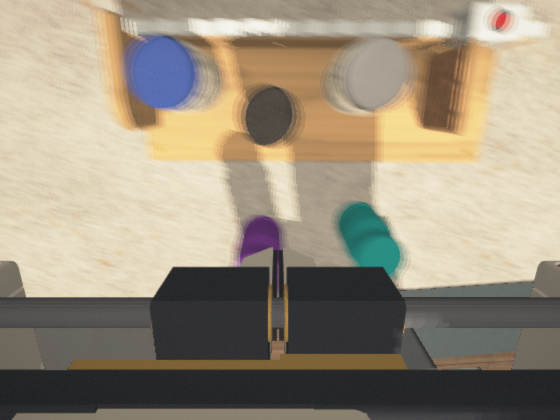

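The wrist view shows the black cap at (269,115), blue at (161,72), grey at (375,74), the plunger at (502,20) and purple at (262,232) below. I'll cross-check their positions against the top view.

```bash
cat >> h.py <<'E'
from scipy.spatial.transform import Rotation as Ro
def wray(px,z,s=None):
    s=s or arm.read_state();c=arm.calibration('wrist');f=210/np.tan(np.radians(c['vfov']/2))
    R=Ro.from_euler('xyz',s['ee_rot']).as_matrix();M=c['mount']
    d=R@M[:3,:3]@np.array([(px[0]-c['cx'])/f,(px[1]-c['cy'])/f,1]);o=s['ee_pos']+R@M[:3,3]
    w=(o+d*(z-o[2])/d[2])[:2]-O;return np.round([w@EX,w@EY],4)
E
python3 - <<'E'
from h import *
for k,p,z in [('black',(269,115),.115),('blue',(161,72),.12),('grey',(375,74),.112),('purple',(262,232),.1),('turq',(361,222),.1),('plg',(502,20),.095),('fl',(150,159),.01),('fr',(478,160),.01),('stop outer top near',(464,133),.1),('stop outer top near',(437,130),.1),('ep in',(157,122),.1),('fence top edge front',(300,40),.073)]: print(k,wray(p,z))
E
```

```text
black [-0.0138  0.0625]
blue [0.0164 0.1421]
grey [ 0.0167 -0.018 ]
purple [-0.1173  0.0694]
turq [-0.1068 -0.0202]
plg [ 0.0575 -0.1166]
fl [-0.0656  0.1998]
fr [-0.0637 -0.1685]
stop outer top near [-0.0274 -0.0994]
stop outer top near [-0.0252 -0.0766]
ep in [-0.0205  0.1558]
fence top edge front [0.0463 0.0375]
```

Run:
```python
from h import *
import cv2
rk();im=arm.snapshot('wrist')[:,:,::-1];cv2.imwrite('pics/w2.png',im);rk()
hsv=cv2.cvtColor(im.copy(),cv2.COLOR_BGR2HSV)
def big(m,name,z):
    m=cv2.morphologyEx(m,cv2.MORPH_OPEN,np.ones((3,3)));n,l,st,c=cv2.connectedComponentsWithStats(m)
    i=1+np.argmax(st[1:,4]);x,y,w,h=st[i,:4];print(name,c[i].round(1),st[i],wray((x+w/2,y+h/2),z))
sub=hsv[:230]
big(cv2.inRange(sub,(105,100,40),(125,255,255)),'blue',.12)
big(cv2.inRange(sub[80:160],(0,0,0),(179,90,75)),'black(y+80)',.115)
big(cv2.inRange(sub,(130,80,30),(160,255,255)),'purple',.1)
big(cv2.inRange(sub,(78,100,30),(98,255,255)),'turq',.1)
big(cv2.inRange(sub[:80,400:],(0,150,80),(8,255,255)),'red(x+400)',.095)
```

```text
t 1.82 rackx -0.0853 racky 0.0540 z 0.2271 rot [-3.1359e+00 -1.9000e-03 -7.2000e-02] F [4.36 7.8  1.84] w 0.006
t 1.87 rackx -0.0862 racky 0.0507 z 0.2267 rot [-3.1375e+00 -5.0000e-04 -7.0700e-02] F [-0.92  0.33 -0.35] w 0.008
blue [183.3  76.6] [ 148   40   72   74 4113] [0.0118 0.1219]
black(y+80) [313.3  38.7] [311  27   6  23 103] [0.0391 0.0263]
purple [273.2 224.9] [256 219  36  11 296] [-0.111   0.0549]
turq [371.4 219.4] [348 206  53  24 942] [-0.1038 -0.0355]
red(x+400) [120.1  26.6] [113  19  15  16 194] [0.0495 0.1753]
```

View pics/w2.png

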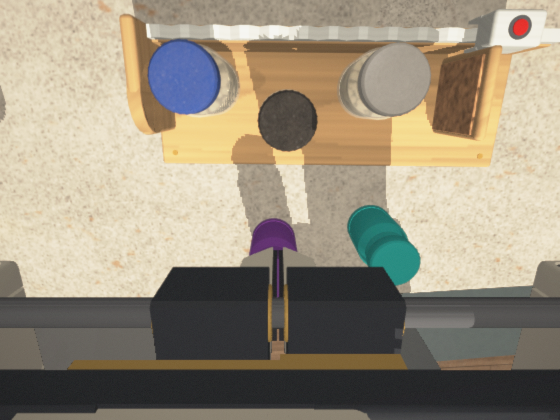

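The sharp view shows black at (288,121), blue at (184,77), grey at (394,79), the plunger at (521,28), and the turquoise cap at (393,258). The rack front corners are at (163,164) and (490,164).

Run:
```python
from h import *
rk()
for k,p,z in [('black',(288,121),.115),('blue',(184,77),.12),('grey',(394,79),.112),('turq',(393,258),.1),('plg',(521,28),.095),('fl',(163,164),.01),('fr',(490,164),.01),('stop outer near top',(483,134),.1),('cork near top',(437,128),.1),('ep in',(178,125),.1),('fence top front',(300,40),.073)]: print(k,wray(p,z))
```

```text
t 1.87 rackx -0.0862 racky 0.0507 z 0.2267 rot [-3.1375e+00 -5.0000e-04 -7.0700e-02] F [-0.92  0.33 -0.35] w 0.008
black [-0.0193  0.0442]
blue [0.0118 0.1219]
grey [ 0.0122 -0.0361]
turq [-0.1431 -0.0565]
plg [ 0.0511 -0.1356]
fl [-0.0725  0.1818]
fr [-0.0691 -0.1865]
stop outer near top [-0.0291 -0.1187]
cork near top [-0.0246 -0.0797]
ep in [-0.024  0.135]
fence top front [0.045  0.0342]
```

Call:
send_rows(rows=[[[0,0.2,3.5],0,0],[[0,0.2,7],0,0],[[0,0.2,10.5],0,0],[[0,0.2,14],0,0],[[0,0.2,16.3],0,0]])

```text
t: 2.28
ee_pos: [0.4702, 0.1198, 0.0608]
ee_rot: [3.14, 0.003, -0.078]
ft_force: [0.2, -1.1, -0.5]
width: 0.005
gripper_force: 0.0
```

Call:
send_rows(rows=[[[0,0,0],0,0],[[0,0,0],0,0],[[0.4,0,0],0,0],[[0.8,0,0],0,0],[[1.2,0,0],0,0]])

```text
t: 2.7
ee_pos: [0.4857, 0.12, 0.0654]
ee_rot: [-3.141, -0.003, -0.079]
ft_force: [-0.0, 0.3, -0.0]
width: 0.004
gripper_force: 0.0
```

```bash
python3 -c "
from h import *;rk()"
```

```text
t 2.70 rackx -0.0730 racky 0.0422 z 0.0654 rot [-3.1407e+00 -3.1000e-03 -7.8600e-02] F [-0.03  0.31 -0.02] w 0.004
```

Call:
send_rows(rows=[[[0.2,-0.3,0.2],0,0],[[0.5,-0.4,0.3],0,0],[[0.8,-0.4,0.3],0,0],[[1.1,-0.4,0.3],0,0],[[1.4,-0.4,0.3],0,0]])

```text
t: 3.12
ee_pos: [0.4984, 0.1226, 0.0607]
ee_rot: [3.141, 0.0, -0.078]
ft_force: [0.4, -1.0, -0.4]
width: 0.006
gripper_force: 0.0
```

Call:
send_rows(rows=[[[0.3,0,0],0,0],[[0.6,0,0],0,0],[[0.9,0,0],0,0],[[1.2,0,0],0,0],[[1.5,0,0],0,0]])

```text
t: 3.53
ee_pos: [0.5133, 0.1215, 0.0607]
ee_rot: [3.141, 0.0, -0.078]
ft_force: [-0.1, -0.0, 1.7]
width: 0.005
gripper_force: 0.4
```

Run:
```python
from h import *
import cv2
rk();cv2.imwrite('pics/w3.png',arm.snapshot('wrist')[:,:,::-1]);rk()
```

```text
t 3.53 rackx -0.0456 racky 0.0458 z 0.0607 rot [ 3.1415e+00  3.0000e-04 -7.8300e-02] F [-0.07 -0.03  1.68] w 0.005
t 3.58 rackx -0.0449 racky 0.0458 z 0.0607 rot [-3.1415e+00 -3.0000e-04 -7.8600e-02] F [-0.06 -0.09 -0.15] w 0.007
```

View pics/w3.png

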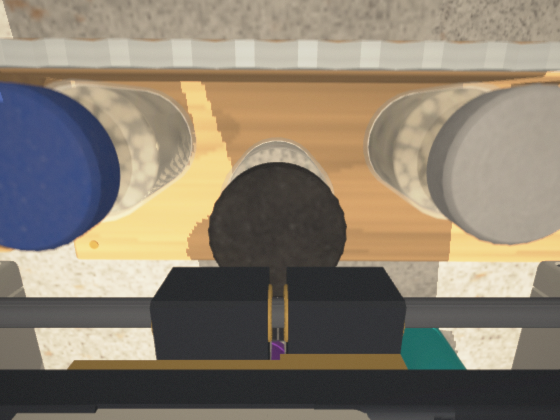

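The black cap at (278,231) is centred in front of the fingers. Blue and grey are clear on both sides. I'll keep pushing.

Call:
send_rows(rows=[[[0.3,0,0],0,0],[[0.6,0,0],0,0],[[0.9,0,0],0,0],[[1.2,0,0],0,0],[[1.5,0,0],0,0]])

```text
t: 4.0
ee_pos: [0.5284, 0.1203, 0.0607]
ee_rot: [3.142, -0.0, -0.078]
ft_force: [-1.1, -0.3, 1.6]
width: 0.004
gripper_force: 0.4
```

Call:
send_rows(rows=[[[0.2,0,0],0,0],[[0.35,0,0],0,0],[[0.5,0,0],0,0],[[0.6,0,0],0,0],[[0.7,0,0],0,0]])

```text
t: 4.42
ee_pos: [0.5351, 0.1198, 0.0607]
ee_rot: [3.142, 0.0, -0.078]
ft_force: [-1.2, 0.1, 1.0]
width: 0.001
gripper_force: 0.4
```

Run:
```python
from h import *
import cv2
rk();cv2.imwrite('pics/w4.png',arm.snapshot('wrist')[:,:,::-1]);rk()
```

```text
t 4.42 rackx -0.0237 racky 0.0458 z 0.0607 rot [ 3.1415e+00  1.0000e-04 -7.8300e-02] F [-1.23  0.07  0.97] w 0.001
t 4.47 rackx -0.0235 racky 0.0458 z 0.0607 rot [ 3.1416e+00 -1.0000e-04 -7.8400e-02] F [-1.08  0.05  0.46] w 0.007
```

View pics/w4.png

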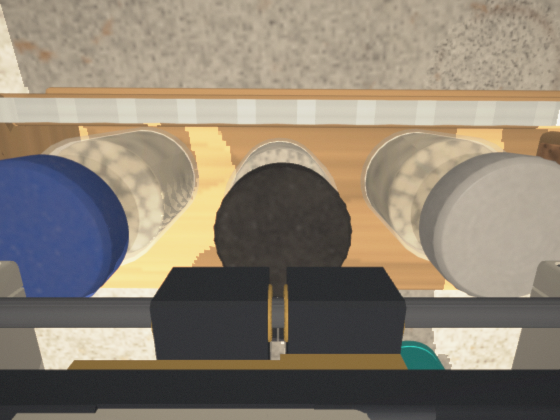

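The black jar's back edge is at row 142 and the others are at about 132, so a few mm remain. I'll creep until the fence is felt.

Call:
send_rows(rows=[[[0.08,0,0],0,0],[[0.16,0,0],0,0],[[0.24,0,0],0,0],[[0.32,0,0],0,0],[[0.4,0,0],0,0]])

```text
t: 4.88
ee_pos: [0.5391, 0.1194, 0.0607]
ee_rot: [3.142, -0.0, -0.078]
ft_force: [-0.1, 0.5, 0.2]
width: 0.003
gripper_force: 0.4
```

Call:
send_rows(rows=[[[0.05,0,0],0,0],[[0.1,0,0],0,0],[[0.15,0,0],0,0],[[0.2,0,0],0,0],[[0.2,0,0],0,0]])

```text
t: 5.3
ee_pos: [0.5412, 0.1193, 0.0607]
ee_rot: [-3.142, -0.0, -0.078]
ft_force: [-0.5, 0.0, 0.1]
width: 0.004
gripper_force: 0.4
```

Call:
send_rows(rows=[[[0.05,0,0],0,0],[[0.1,0,0],0,0],[[0.15,0,0],0,0],[[0.2,0,0],0,0],[[0.2,0,0],0,0]])

```text
t: 5.72
ee_pos: [0.543, 0.1192, 0.0607]
ee_rot: [3.142, 0.0, -0.078]
ft_force: [-1.0, 0.8, 0.3]
width: 0.007
gripper_force: 0.5
```

Call:
send_rows(rows=[[[0.05,0,0],0,0],[[0.1,0,0],0,0],[[0.15,0,0],0,0],[[0.2,0,0],0,0],[[0.2,0,0],0,0]])

```text
t: 6.13
ee_pos: [0.5436, 0.1193, 0.0604]
ee_rot: [3.141, 0.002, -0.078]
ft_force: [-6.2, 2.6, 2.3]
width: 0.004
gripper_force: 3.1
```

Run:
```python
from h import *
import cv2
rk();im=arm.snapshot('wrist')[:,:,::-1];cv2.imwrite('pics/w5.png',im);rk()
```

```text
t 6.13 rackx -0.0152 racky 0.0460 z 0.0604 rot [ 3.1411e+00  2.5000e-03 -7.7600e-02] F [-6.22  2.58  2.28] w 0.004
t 6.18 rackx -0.0151 racky 0.0460 z 0.0604 rot [ 3.1411e+00  2.4000e-03 -7.7600e-02] F [-6.36  1.5   3.85] w 0.004
```

View pics/w5.png

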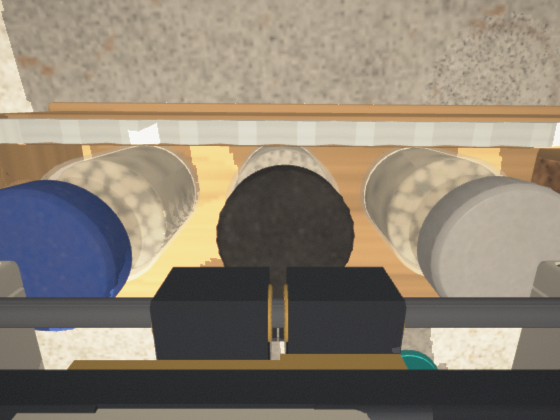

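The fence is felt at 6 N. The back edges of all three jars now line up at about row 147. I'll back off, rise, and go round to the stop's outer side.

Call:
send_rows(rows=[[[-0.5,0,0],0,0],[[-1.5,0,0],0,0],[[-3,0,0],0,0],[[-4.5,0,0],0,0],[[-5.5,0,0],0,0]])

```text
t: 6.6
ee_pos: [0.4886, 0.1233, 0.0608]
ee_rot: [3.141, 0.0, -0.078]
ft_force: [-0.3, -0.7, -0.3]
width: 0.004
gripper_force: 0.0
```

Call:
send_rows(rows=[[[0,0,-2],0,0],[[0,0,-5],0,0],[[0,0,-8],0,0],[[0,0,-11],0,0],[[0,0,-13],0,0]])

```text
t: 7.02
ee_pos: [0.4908, 0.1237, 0.1936]
ee_rot: [-3.141, -0.003, -0.078]
ft_force: [0.1, 0.2, 0.5]
width: 0.003
gripper_force: 0.0
```

Call:
send_rows(rows=[[[0,3,0],0,0],[[0,7,0],0,0],[[0,11,0],0,0],[[0,15,0],0,0],[[0,19,0],0,0]])

```text
t: 7.43
ee_pos: [0.4748, -0.0679, 0.1911]
ee_rot: [3.141, -0.001, -0.078]
ft_force: [0.6, 0.0, 0.8]
width: 0.005
gripper_force: 0.0
```

Call:
send_rows(rows=[[[2,3,0],0,0],[[4,5,0],0,0],[[6,6,0],0,0],[[7.5,6,0],0,0],[[7.5,6,0],0,0]])

```text
t: 7.85
ee_pos: [0.5477, -0.133, 0.1906]
ee_rot: [-3.142, -0.002, -0.08]
ft_force: [-0.2, 0.7, 1.0]
width: 0.005
gripper_force: 0.0
```

Run:
```python
from h import *
import cv2
rk();arm.snapshot('wrist');arm.snapshot('wrist');rk();im=arm.snapshot('wrist')[:,:,::-1];cv2.imwrite('pics/w6.png',im)
hsv=cv2.cvtColor(im,cv2.COLOR_BGR2HSV)
def blobs(m,name,z):
    n,l,st,c=cv2.connectedComponentsWithStats(m)
    for i in sorted(range(1,n),key=lambda i:-st[i,4])[:2]:
        x,y,w,h=st[i,:4];print(name,st[i],wray((x+w/2,y+h/2),z))
blobs(cv2.inRange(hsv,(0,150,80),(8,255,255)),'red',.095)
```

```text
t 7.85 rackx 0.0087 racky -0.2052 z 0.1906 rot [-3.1416e+00 -2.2000e-03 -8.0300e-02] F [-0.25  0.7   0.99] w 0.005
t 7.95 rackx 0.0060 racky -0.2037 z 0.1904 rot [-3.1413e+00  4.0000e-04 -7.8000e-02] F [-0.58  0.57  0.34] w 0.004
red [ 452    0  108  106 4467] [ 0.1189 -0.3611]
red [ 301    0   82   40 2108] [ 0.1391 -0.2462]
```

View pics/w6.png

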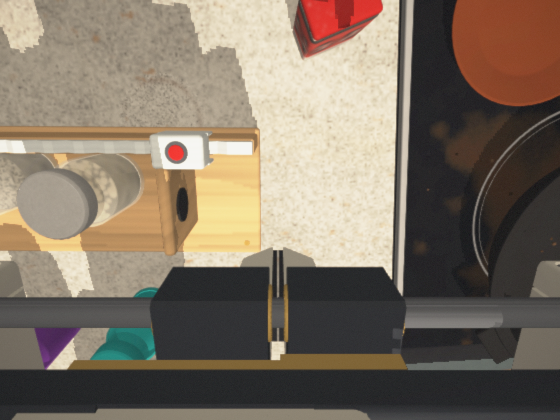

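The view shows the stop panel, its black pad at (182,205), the red plunger head at (176,153), grey cap at (58,203), and the tin well clear at (335,25).

Run:
```python
from h import *
for k,p,z in [('pad',(182,205),.072),('plg',(176,153),.095),('panel near outer',(175,252),.1),('panel near inner',(165,252),.1),('saddle outer',(208,150),.09),('grey',(58,203),.112),('base corner',(260,250),.01)]: print(k,wray(p,z))
```

```text
pad [ 0.0014 -0.1203]
plg [ 0.0494 -0.1261]
panel near outer [-0.0301 -0.1196]
panel near inner [-0.0301 -0.1115]
saddle outer [ 0.051  -0.1494]
grey [ 0.0149 -0.0408]
base corner [-0.0692 -0.1836]
```

Call:
send_rows(rows=[[[-0.2,0,3],0,0],[[-0.2,0,6],0,0],[[-0.2,0,9],0,0],[[-0.2,0,11.5],0,0],[[-0.2,0,12.4],0,0]])

```text
t: 8.42
ee_pos: [0.5403, -0.1308, 0.0638]
ee_rot: [-3.141, 0.005, -0.077]
ft_force: [-0.9, 1.0, 0.4]
width: 0.005
gripper_force: 0.0
```

Call:
send_rows(rows=[[[0,-0.5,0],0,0],[[0,-1.5,0],0,0],[[0,-3,0],0,0],[[0,-4.2,0],0,0],[[0,-4.8,0],0,0]])

```text
t: 8.83
ee_pos: [0.5485, -0.0807, 0.0686]
ee_rot: [-3.141, -0.003, -0.075]
ft_force: [1.4, -0.4, 1.0]
width: 0.005
gripper_force: 0.0
```

```bash
python3 -c "
from h import *;rk()"
```

```text
t 8.83 rackx 0.0054 racky -0.1529 z 0.0686 rot [-3.1405e+00 -3.1000e-03 -7.5400e-02] F [ 1.44 -0.37  1.01] w 0.005
```

Call:
send_rows(rows=[[[0,-0.2,0],0,0],[[0,-0.4,0],0,0],[[0,-0.6,0],0,0],[[0,-0.8,0],0,0],[[0,-1,0],0,0]])

```text
t: 9.25
ee_pos: [0.5479, -0.0743, 0.0667]
ee_rot: [3.141, 0.0, -0.079]
ft_force: [0.1, -0.4, -0.8]
width: 0.007
gripper_force: 0.0
```

Call:
send_rows(rows=[[[0,-0.1,0],0,0],[[0,-0.2,0],0,0],[[0,-0.3,0],0,0],[[0,-0.4,0],0,0],[[0,-0.5,0],0,0]])

```text
t: 9.67
ee_pos: [0.5483, -0.0689, 0.0667]
ee_rot: [3.142, 0.0, -0.078]
ft_force: [-0.6, -0.7, -0.3]
width: 0.006
gripper_force: 0.0
```

```bash
python3 -c "
from h import *;rk()"
```

```text
t 9.67 rackx 0.0043 racky -0.1412 z 0.0667 rot [ 3.1415e+00  1.0000e-04 -7.8500e-02] F [-0.58 -0.69 -0.3 ] w 0.006
```

Call:
send_rows(rows=[[[0,-0.1,0],0,0],[[0,-0.2,0],0,0],[[0,-0.3,0],0,0],[[0,-0.4,0],0,0],[[0,-0.5,0],0,0]])

```text
t: 10.08
ee_pos: [0.5486, -0.0647, 0.0667]
ee_rot: [3.141, 0.0, -0.079]
ft_force: [-1.5, -5.7, -0.5]
width: 0.004
gripper_force: 2.5
```

Contact. I'll keep going slowly to leave the notch.

Call:
send_rows(rows=[[[0,-0.1,0],0,0],[[0,-0.2,0],0,0],[[0,-0.3,0],0,0],[[0,-0.4,0],0,0],[[0,-0.5,0],0,0]])

```text
t: 10.5
ee_pos: [0.5492, -0.0586, 0.0667]
ee_rot: [-3.141, -0.0, -0.078]
ft_force: [0.6, -2.2, 0.3]
width: 0.004
gripper_force: 1.1
```

```bash
cat >> h.py <<'E'
def red():
    import cv2
    s=arm.read_state();im=arm.snapshot('wrist');h=cv2.cvtColor(im,cv2.COLOR_RGB2HSV)
    n,l,st,c=cv2.connectedComponentsWithStats(cv2.inRange(h,(0,150,80),(8,255,255)))
    for i in range(1,n):
        if 30<st[i,4]<3000: print('wrist red',st[i],wray(c[i],.095,s))
    im=arm.snapshot('top');h=cv2.cvtColor(im,cv2.COLOR_RGB2HSV)
    n,l,st,c=cv2.connectedComponentsWithStats(cv2.inRange(h,(0,110,60),(8,255,255)))
    for i in range(1,n):
        if 3<st[i,4]<60: w=ray('top',c[i],.095)[:2]-O;print('top red',st[i],c[i].round(1),w@EX,w@EY)
E
python3 -c "
from h import *;rk();red();rk()"
```

```text
t 10.50 rackx 0.0044 racky -0.1309 z 0.0667 rot [-3.1414e+00 -1.0000e-04 -7.8200e-02] F [ 0.58 -2.24  0.34] w 0.004
wrist red [455   0  59  22 361] [ 0.1147 -0.1976]
wrist red [232 178  31  32 787] [ 0.0496 -0.118 ]
t 10.60 rackx 0.0044 racky -0.1301 z 0.0667 rot [-3.1406e+00 -1.0000e-04 -7.7400e-02] F [ 0.72  0.01 -0.59] w 0.004
```

Call:
send_rows(rows=[[[0,-0.3,0],0,0],[[0,-0.6,0],0,0],[[0,-0.9,0],0,0],[[0,-1.2,0],0,0],[[0,-1.5,0],0,0]])

```text
t: 11.02
ee_pos: [0.5503, -0.0428, 0.0667]
ee_rot: [-3.141, -0.0, -0.078]
ft_force: [-0.4, 0.3, 0.5]
width: 0.006
gripper_force: 0.7
```

```bash
python3 -c "
from h import *;rk();red()"
```

```text
t 11.02 rackx 0.0043 racky -0.1150 z 0.0667 rot [-3.1409 -0.     -0.0776] F [-0.42  0.31  0.5 ] w 0.006
wrist red [485   0  65  22 367] [ 0.1147 -0.1923]
wrist red [232 177  30  29 659] [ 0.0504 -0.102 ]
```

Call:
send_rows(rows=[[[0,-0.1,0],0,0],[[0,-0.2,0],0,0],[[0,-0.3,0],0,0],[[0,-0.4,0],0,0],[[0,-0.5,0],0,0]])

```text
t: 11.53
ee_pos: [0.5505, -0.0398, 0.0667]
ee_rot: [3.141, 0.0, -0.079]
ft_force: [-1.1, -4.8, -0.0]
width: 0.001
gripper_force: 2.5
```

```bash
python3 -c "
from h import *;rk();red()"
```

```text
t 11.53 rackx 0.0042 racky -0.1120 z 0.0667 rot [ 3.1407e+00  2.0000e-04 -7.9200e-02] F [-1.12 -4.81 -0.03] w 0.001
wrist red [491   0  65  21 375] [ 0.1146 -0.1912]
wrist red [233 177  30  31 715] [ 0.0502 -0.0994]
```

Call:
send_rows(rows=[[[0,-0.2,0],0,0],[[0,-0.5,0],0,0],[[0,-0.8,0],0,0],[[0,-1.1,0],0,0],[[0,-1.4,0],0,0]])

```text
t: 12.05
ee_pos: [0.5519, -0.0242, 0.0667]
ee_rot: [-3.141, -0.0, -0.078]
ft_force: [-0.1, -0.4, -1.1]
width: 0.006
gripper_force: 0.4
```

Call:
send_rows(rows=[[[0,-0.2,0],0,0],[[0,-0.4,0],0,0],[[0,-0.6,0],0,0],[[0,-0.8,0],0,0],[[0,-1,0],0,0]])

```text
t: 12.47
ee_pos: [0.5525, -0.016, 0.0667]
ee_rot: [3.14, 0.0, -0.079]
ft_force: [-0.3, -6.6, 1.2]
width: 0.004
gripper_force: 2.9
```

```bash
python3 -c "
from h import *;rk();red()"
```

```text
t 12.47 rackx 0.0044 racky -0.0881 z 0.0667 rot [ 3.1402e+00  1.0000e-04 -7.9100e-02] F [-0.32 -6.59  1.23] w 0.004
wrist red [536   0  24  22 290] [ 0.1144 -0.1797]
wrist red [233 177  31  30 703] [ 0.0504 -0.0756]
```

Call:
send_rows(rows=[[[0,-0.2,0],0,0],[[0,-0.4,0],0,0],[[0,-0.6,0],0,0],[[0,-0.8,0],0,0],[[0,-1,0],0,0]])

```text
t: 12.98
ee_pos: [0.5534, -0.0054, 0.0668]
ee_rot: [3.141, -0.0, -0.079]
ft_force: [0.4, -2.7, 0.5]
width: 0.007
gripper_force: 1.6
```

Call:
send_rows(rows=[[[0,-0.2,0],0,0],[[0,-0.4,0],0,0],[[0,-0.6,0],0,0],[[0,-0.8,0],0,0],[[0,-0.8,0],0,0]])

```text
t: 13.4
ee_pos: [0.554, 0.0043, 0.0667]
ee_rot: [-3.141, 0.0, -0.077]
ft_force: [0.0, 0.1, -0.2]
width: 0.005
gripper_force: 0.0
```

```bash
python3 -c "
from h import *;rk();red()"
```

```text
t 13.40 rackx 0.0042 racky -0.0678 z 0.0667 rot [-3.1406  0.     -0.077 ] F [ 0.02  0.07 -0.17] w 0.005
wrist red [230 176  31  30 710] [ 0.0506 -0.0541]
```

Call:
send_rows(rows=[[[0,-0.1,0],0,0],[[0,-0.25,0],0,0],[[0,-0.4,0],0,0],[[0,-0.5,0],0,0],[[0,-0.6,0],0,0]])

```text
t: 13.92
ee_pos: [0.5543, 0.0078, 0.0667]
ee_rot: [3.14, 0.0, -0.079]
ft_force: [-1.2, -5.4, 1.6]
width: 0.002
gripper_force: 2.8
```

```bash
python3 -c "
from h import *;rk();red()"
```

```text
t 13.92 rackx 0.0043 racky -0.0643 z 0.0667 rot [ 3.1402e+00  3.0000e-04 -7.9100e-02] F [-1.19 -5.37  1.58] w 0.002
wrist red [233 177  30  29 683] [ 0.0507 -0.0517]
```

Call:
send_rows(rows=[[[0,-0.2,0],0,0],[[0,-0.4,0],0,0],[[0,-0.6,0],0,0],[[0,-0.8,0],0,0],[[0,-1,0],0,0]])

```text
t: 14.43
ee_pos: [0.5552, 0.0181, 0.0667]
ee_rot: [3.141, 0.0, -0.079]
ft_force: [-0.0, -3.5, 0.1]
width: 0.006
gripper_force: 1.8
```

```bash
python3 -c "
from h import *;rk();red()"
```

```text
t 14.43 rackx 0.0043 racky -0.0539 z 0.0667 rot [ 3.1408e+00  2.0000e-04 -7.9200e-02] F [-0.03 -3.51  0.13] w 0.006
wrist red [231 176  32  33 794] [ 0.0501 -0.0411]
```

Call:
send_rows(rows=[[[0,-0.2,0],0,0],[[0,-0.4,0],0,0],[[0,-0.6,0],0,0],[[0,-0.8,0],0,0],[[0,-0.9,0],0,0]])

```text
t: 14.95
ee_pos: [0.556, 0.0289, 0.0667]
ee_rot: [-3.141, -0.0, -0.077]
ft_force: [0.8, -1.2, -0.0]
width: 0.004
gripper_force: 0.4
```

```bash
python3 -c "
from h import *;rk();red()"
```

```text
t 14.95 rackx 0.0043 racky -0.0431 z 0.0667 rot [-3.1408e+00 -2.0000e-04 -7.7500e-02] F [ 0.82 -1.21 -0.05] w 0.004
wrist red [232 176  31  31 729] [ 0.0506 -0.0303]
```

Call:
send_rows(rows=[[[0,-0.1,0],0,0],[[0,-0.2,0],0,0],[[0,-0.3,0],0,0],[[0,-0.35,0],0,0],[[0,-0.4,0],0,0]])

```text
t: 15.47
ee_pos: [0.5562, 0.0318, 0.0668]
ee_rot: [3.141, 0.0, -0.078]
ft_force: [-0.3, -1.8, 0.9]
width: 0.006
gripper_force: 0.9
```

```bash
python3 -c "
from h import *;rk();red()"
```

```text
t 15.47 rackx 0.0043 racky -0.0402 z 0.0668 rot [ 3.1414  0.     -0.0784] F [-0.26 -1.82  0.9 ] w 0.006
wrist red [233 176  30  30 675] [ 0.0508 -0.0276]
```

Call:
send_rows(rows=[[[0,-0.05,0],0,0],[[0,-0.1,0],0,0],[[0,-0.1,0],0,0],[[0,-0.1,0],0,0],[[0,-0.1,0],0,0]])

```text
t: 15.98
ee_pos: [0.5562, 0.0323, 0.0667]
ee_rot: [3.141, 0.0, -0.079]
ft_force: [-1.1, -4.4, 1.2]
width: 0.005
gripper_force: 2.3
```

```bash
python3 -c "
from h import *;rk();red()"
```

```text
t 15.98 rackx 0.0043 racky -0.0397 z 0.0667 rot [ 3.141e+00  1.000e-04 -7.880e-02] F [-1.05 -4.39  1.24] w 0.005
wrist red [233 176  30  30 669] [ 0.0508 -0.0271]
```

The stop now resists as it did in each earlier notch: TCP at -0.0397 against a predicted -0.039, with the plunger head smaller. It's in the 0.110 notch. I'll back off and verify.

Call:
send_rows(rows=[[[0,0.2,0],0,0],[[0,1,0],0,0],[[0,2.5,0],0,0],[[0,4.5,0],0,0],[[0,6.5,0],0,0]])

```text
t: 16.5
ee_pos: [0.5513, -0.0319, 0.0667]
ee_rot: [-3.141, -0.0, -0.077]
ft_force: [1.1, 0.9, 0.1]
width: 0.007
gripper_force: 0.0
```

Call:
send_rows(rows=[[[0,2,0],0,0],[[0,4,-2],0,0],[[0,6,-5],0,0],[[0,7,-8.5],0,0],[[0,7,-12],0,0]])

```text
t: 16.92
ee_pos: [0.5448, -0.105, 0.1876]
ee_rot: [3.141, 0.001, -0.082]
ft_force: [1.1, 0.4, 0.0]
width: 0.006
gripper_force: 0.0
```

Call:
send_rows(rows=[[[-3,0,-2],0,0],[[-7,0,-2],0,0],[[-11,0,-2],0,0],[[-13,0,-2],0,0],[[-13,0,-2],0,0]])

```text
t: 17.33
ee_pos: [0.4116, -0.0914, 0.2066]
ee_rot: [3.141, 0.002, -0.078]
ft_force: [0.1, 0.2, -0.3]
width: -0.0
gripper_force: 0.0
```

Run:
```python
from h import *
import cv2
rk();im=arm.snapshot('top')[:,:,::-1];cv2.imwrite('pics/top1.png',im)
a=cv2.imread('pics/top0.png');hs=[cv2.cvtColor(x.copy(),cv2.COLOR_BGR2HSV) for x in(a,im)]
R=dict(blue=((105,100,30),(125,255,255),.12),purple=((130,80,30),(165,255,255),.1),turq=((78,100,30),(98,255,255),.1),black=((0,0,0),(179,110,60),.115),red=((0,110,60),(8,255,255),.095))
for k,(l,u,z) in R.items():
    for n,h in zip('01',hs):
        m=np.zeros(h.shape[:2],np.uint8);m[165:300,225:405]=cv2.inRange(h,l,u)[165:300,225:405]
        N,_,st,c=cv2.connectedComponentsWithStats(m)
        for i in range(1,N):
            if st[i,4]>(60 if k=='black' else 8):
                w=ray('top',st[i,:2]+(st[i,2:4]-1)/2,z)[:2]-O;print(k,n,c[i].round(1),st[i,2:],(w@EX).round(4),(w@EY).round(4))
# grey cap by circles
for n,g in zip('01',(a,im)):
    c=cv2.HoughCircles(cv2.resize(cv2.cvtColor(g[195:250,225:360],cv2.COLOR_BGR2GRAY),None,fx=4,fy=4,interpolation=2),cv2.HOUGH_GRADIENT,1,60,param1=100,param2=22,minRadius=30,maxRadius=46)
    for q in ([] if c is None else c[0]):
        w=ray('top',(q[0]/4+225,q[1]/4+195),.115)[:2]-O;print('circ',n,q[2]/4,(w@EX).round(4),(w@EY).round(4))
d=cv2.absdiff(a,im).max(2)>60;print('changed cols/rows outside rack: ',[(r,int(d[r:r+20,100:225].sum()),int(d[r:r+20,360:410].sum())) for r in range(160,310,20)])
```

```text
t 17.33 rackx -0.1302 racky -0.1744 z 0.2066 rot [ 3.1405e+00  2.1000e-03 -7.8300e-02] F [ 0.14  0.23 -0.33] w -0.0
blue 0 [247.1 212.1] [ 17  17 216] 0.015 0.1267
blue 1 [244.1 212. ] [ 17  17 226] 0.0144 0.1346
purple 0 [267.9 279.8] [ 17  19 260] -0.159 0.0596
purple 1 [267.9 279.8] [ 17  19 259] -0.159 0.0596
turq 0 [310.2 276.4] [ 18  18 257] -0.1422 -0.0514
turq 1 [310.1 276.4] [ 18  18 254] -0.1422 -0.0514
black 0 [275.9 225.9] [ 13  14 138] -0.0175 0.0484
black 1 [265.5 209.9] [14 13 81] 0.0238 0.0788
black 1 [340.3 278.7] [ 20  30 500] -0.1411 -0.1285
black 1 [378.2 279.9] [ 42  35 726] -0.1425 -0.2407
red 0 [387.8 172.9] [ 23  16 229] 0.1481 -0.2413
red 0 [343.8 204.8] [ 4  4 11] 0.0541 -0.1275
red 1 [387.7 172.9] [ 23  16 230] 0.1481 -0.2413
red 1 [306.2 202. ] [ 4  3 10] 0.054 -0.0286
circ 0 9.15 -0.0152 0.0482
changed cols/rows outside rack:  [(160, 0, 0), (180, 0, 0), (200, 0, 0), (220, 0, 0), (240, 0, 0), (260, 0, 702), (280, 0, 945), (300, 0, 495)]
```

The stop travelled 99 mm, which puts it in the 0.110 notch, and the bystanders are unmoved. The black mask was only partial, so I'll check the caps from the wrist camera, numerically.

Call:
send_rows(rows=[[[0,-4,-2],0,0],[[0,-8,-2],0,0],[[0,-12,-2],0,0],[[0,-16,-2],0,0],[[1,-20,-2],0,0]])

```text
t: 17.8
ee_pos: [0.4415, 0.1096, 0.2271]
ee_rot: [-3.141, -0.001, -0.078]
ft_force: [1.1, -1.2, 0.6]
width: 0.006
gripper_force: 0.0
```

Call:
send_rows(rows=[[[2,-2,0],0,0],[[3,-2,0],0,0],[[3,-2,0],0,0],[[3,-2,0],0,0],[[3,-2,0],0,0]])

```text
t: 18.22
ee_pos: [0.4729, 0.1237, 0.2264]
ee_rot: [3.141, 0.001, -0.079]
ft_force: [-0.2, -0.6, -1.4]
width: 0.002
gripper_force: 0.0
```

Run:
```python
from h import *
import cv2
rk();s=arm.read_state();im=arm.snapshot('wrist')[:,:,::-1].copy();cv2.imwrite('pics/w7.png',im)
g=cv2.medianBlur(cv2.cvtColor(im,cv2.COLOR_BGR2GRAY),5)
c=cv2.HoughCircles(g[:200],cv2.HOUGH_GRADIENT,1,40,param1=80,param2=25,minRadius=24,maxRadius=45)
for q in c[0]: print(q.round(1),wray(q[:2],.115,s),im[int(q[1]),int(q[0])])
red()
im=arm.snapshot('scene');cv2.imwrite('pics/sc1.png',im[:,:,::-1])
h=cv2.cvtColor(im,cv2.COLOR_RGB2HSV)[190:250,230:330]
for nm,l,u in(('blue',(105,100,30),(125,255,255)),('dark',(0,0,0),(179,110,60))):
    n,_,st,cc=cv2.connectedComponentsWithStats(cv2.inRange(h,l,u))
    for i in range(1,n):
        if st[i,4]>40:print(nm,st[i]+[230,190,0,0,0])
```

```text
t 18.22 rackx -0.0860 racky 0.0449 z 0.2264 rot [ 3.1412e+00  1.0000e-03 -7.9500e-02] F [-0.19 -0.56 -1.41] w 0.002
[311.5  80.5  36.6] [0.0103 0.0199] [148 161 169]
[230.5  66.5  34.4] [0.0201 0.0806] [60 67 74]
[159.5  78.5  37.8] [0.0117 0.1344] [169 103  82]
wrist red [367  14  15  17 194] [ 0.0536 -0.029 ]
top red [305 201   4   3  10] [306.2 202. ] 0.05391915481977643 -0.02782750449168964
blue [246 205  18  12 181]
dark [230 190  11   9  47]
dark [260 200  20  13 163]
```

Run:
```python
from h import *
import cv2
for f,box in(('w2',(80,165,240,340)),('w7',(30,120,190,280))):
    im=cv2.imread(f'pics/{f}.png');y0,y1,x0,x1=box
    g=im[y0:y1,x0:x1].max(2)
    for t in (70,85,100):
        n,l,st,c=cv2.connectedComponentsWithStats((g<t).astype(np.uint8))
        i=1+np.argmax(st[1:,4]);m=(l==i).astype(np.uint8)
        k=cv2.findContours(m,0,1)[0];e=cv2.fitEllipse(max(k,key=len))
        p=(e[0][0]+x0,e[0][1]+y0);print(f,t,st[i],np.round(p,1),np.round(e[1],1),wray(p,.115))
g=cv2.imread('pics/w7.png').max(2)[26:120:4,190:276:4]
print('\n'.join(' '.join('%3d'%v for v in r) for r in g))
```

```text
w2 70 [ 21  11  56  39 192] [286.6 119.1] [54.8 56.5] [-0.0177  0.0386]
w2 85 [  19   10   58   60 2178] [286.5 118.2] [53.7 59.4] [-0.017   0.0387]
w2 100 [  18   10   59   61 2775] [287.2 119.8] [57.7 59.3] [-0.0183  0.0381]
w7 70 [ 13   3  61  41 778] [233.6  56.4] [43.7 58.4] [0.0272 0.0782]
w7 85 [  12    3   63   66 3196] [233.3  65.5] [61.  66.3] [0.021  0.0787]
w7 100 [  12    2   63   68 3318] [233.3  65.6] [61.4 67. ] [0.0209 0.0787]
187 230 208 195 179 175 175 174 177 190 197 196 175 175 176 176 177 244 213 179 175 175
178 229 212 193 177 178 178 179 176 185 198 197 178 179 179 180 178 243 243 179 178 181
178 228 245 198 181 178 179 172  88  53  50  50  54  94 175 179 180 244 201 181 178 178
134 139 211 223 139 137  93  51  55  52  53  56  57  57  57  75 132 158 143 129 129 130
103 105 107 117 183  81  59  58  55  55  55  56  59  56  58  59  61 108 106 107 107 110
111 110 110 112 107  79  73  55  56  55  56  58  57  56  58  79  80  96 111 111 112 108
171 155 157 150  55  80  75  78  55  57  57  54  56  55  75  80  76  63 139 135 137 136
152 158 165 161  77  72  72  75  75 
[... 759 characters left out ...]
 107 205 206 209 139  74  79  71  76  83  79  88  80  78  83  77 206 206 178 218 180
135 117 205 188 183 178 174  87  74  77  80  82  81  78  84  76 200 213 172 227 232 186
117 199 184 189 162 154 155 218 225 148  85  80  81  85 146 218 202 182 231 236 236 192
172 220 215 187 199 184 198 237 239 239 239 240 229 216 207 199 226 236 238 237 237 232
212 223 201 186 155 171 233 238 238 238 238 238 238 237 237 237 237 237 237 236 237 236
189 187 169 183 223 238 241 241 240 241 241 240 240 240 240 239 240 239 239 239 238 238
237 237 238 239 239 239 239 238 238 238 239 238 238 237 237 237 236 236 236 235 236 234
241 241 241 240 240 240 239 239 239 238 239 237 238 237 237 236 235 235 235 234 233 232
```

All consistent. The black cap at x≈0.021 matches the finger's fence contact. Blue–black spacing is 56.4 mm (touching), and black–grey has about 3 mm of play. The jars are upright and the arm is clear.

```bash
python3 -c "
from bench import arm
print(arm.close_job())"
```

```text
the job is handed in; nothing more can be done
None
```

I pushed the black jar back to the rear fence, then slid the stop about 100 mm into the 0.110 notch and handed the job in at about 18.5 s. In the last pictures the jars measured upright and closed up with about 3 mm of play, and the bystanders in view had not moved; blue and grey stand about 5 mm off the fence, where I found them.

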